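# Put the round pastry cutters away on their keepers

### The job

Put the four round metal pastry cutters away, each on the wooden keeper of its own size: the black ring inlaid in a keeper is as wide as the cutter that belongs there. Each cutter must end seated flat on its keeper, over the plug, and let go. Leave the star-shaped cutter and the spool of tape where they are.

Things in the scene. Friction and masses are not known exactly. Their poses are not given: they have to be found in the camera images.
- cutter_62: the largest round pastry cutter: a loose bright metal ring open at both ends, 62 mm outer diameter, 23 mm tall, wall thin (inner width at least 55 mm). It stands on the table with its axis vertical. Origin: centre of its underside; z up along its axis. Can be gripped across the outside from above.
- cutter_50: the second largest round pastry cutter: a loose bright metal ring open at both ends, 50 mm outer diameter, 23 mm tall, wall thin (inner width at least 45 mm). It stands on the table with its axis vertical. Origin: centre of its underside; z up along its axis. Can be gripped across the outside from above.
- cutter_38: the second smallest round pastry cutter: a loose bright metal ring open at both ends, 38 mm outer diameter, 23 mm tall, wall thin (inner width at least 33 mm). It stands on the table with its axis vertical. Origin: centre of its underside; z up along its axis. Can be gripped across the outside from above.
- cutter_26: the smallest round pastry cutter: a loose bright metal ring open at both ends, 26 mm outer diameter, 23 mm tall, wall thin (inner width at least 21 mm). It stands on the table with its axis vertical. Origin: centre of its underside; z up along its axis. Can be gripped across the outside from above.
- keeper_62: keeper of the largest cutter: pale wooden disc fixed on the table, 76 mm diameter, 8 mm thick; black ring inlaid in its top, 62 mm wide like its cutter; dark brown central plug 38 mm in diameter, 12 mm above the disc (top 20 mm above the table). The cutter sits over the plug, flat on the disc, underside 8 mm above the table. Origin: centre of the disc's underside; z up.
- keeper_50: keeper of the second largest cutter: pale wooden disc fixed on the table, 76 mm diameter, 8 mm thick; black ring inlaid in its top, 50 mm wide like its cutter; dark brown central plug 30 mm in diameter, 12 mm above the disc (top 20 mm above the table). The cutter sits over the plug, flat on the disc, underside 8 mm above the table. Origin: centre of the disc's underside; z up.
- keeper_38: keeper of the second smallest cutter: pale wooden disc fixed on the table, 76 mm diameter, 8 mm thick; black ring inlaid in its top, 38 mm wide like its cutter; dark brown central plug 19 mm in diameter, 12 mm above the disc (top 20 mm above the table). The cutter sits over the plug, flat on the disc, underside 8 mm above the table. Origin: centre of the disc's underside; z up.
- keeper_26: keeper of the smallest cutter: pale wooden disc fixed on the table, 76 mm diameter, 8 mm thick; black ring inlaid in its top, 26 mm wide like its cutter; dark brown central plug 8 mm in diameter, 12 mm above the disc (top 20 mm above the table). The cutter sits over the plug, flat on the disc, underside 8 mm above the table. Origin: centre of the disc's underside; z up.
- star_cutter: star-shaped metal cookie cutter, about 62 mm across, 23 mm tall, loose on the table; not a round cutter, stays where it is. Origin: centre of its underside.
- spool: spool of white ribbon tape lying flat, 58 mm diameter, 18 mm tall, loose on the table; stays where it is. Origin: centre of its underside.
Mind the look-alikes: they are no part of the job. Leave any red look-alike of the cutter_50 alone. What is shaped like the cutter_26 but blue is not meant.

How it is judged:
By the outcome, as a careful person would: the job done as asked, in the order asked, and still so for the second after the job is handed in, with the robot touching nothing.
It also fails if it takes over 88 s, if anything falls off the work surface, if the arm or the gripper's body presses on something with over 40 N, if the wrist force passes 120 N, or if a joint passes its speed limit or range.

### The arm

A 6-joint arm with a two-finger parallel gripper is mounted at the origin on a cart in front of the work surface, level with it; the furniture and walls round the work are solid. World frame = base frame: x ahead of the robot, y to its left, z up, the work surface at z = 0. Lengths are in m, angles in rad, forces in N, time in s.
With the tool pointing down it reaches from about 0.375 to 0.9 m from the base axis. Payload 3.1 kg.
Tool frame: the origin (TCP) lies at the centre of the arm's flange, where the gripper is bolted on; the fingertips stand robot.tip_extent ahead of it and the grasp point (between the pads) lies 164 mm ahead of it (robot.tip_extent is the distance from the TCP to the fingertips, in m); z points along the fingers, y is the line along which they close (so a half turn about z gives the same grasp; the last joint's range is limited). The gripper opens to 87 mm and grips with 3 to 60 N. Pads are 19 mm wide; open, the fingers measure 117 mm over their backs; the gripper's body (75 mm by 190 mm) begins 51 mm behind the grasp point.
Start: joints at [1.016, 0.527, 1.433, -0, 1.181, -0.178], TCP at [0.229, 0.581, 0.405] pointing down, gripper open.
Joint ranges: [-3.08, 3.08], [-0.75, 2.2], [0.22, 2.44], [-1.43, 4.57], [0, 2.65], [-2.85, 2.85]. Speed limits (rad/s): [2.79, 2.79, 3.14, 3.14, 3.14, 3.14].

### API

Orientations are given as a unit quaternion [x, y, z, w].
In Python, from rig import get_obs, camera, hand_in, cut_out, robot gives the robot as it stands.
- The arm moves only by the tool step_arm, never from a script. Its argument "rows" is a list of rows, each a list of 6 numbers: the shift along the world's x, y, z in m, then the turn, a rotation vector about the world's x, y, z in degrees. A call has 1 to 12 rows; each row shifts and turns the commanded pose from where the row before left it; what a row does not reach is not made up. A row lasts 1/8 s, in which the tool goes at most 62.5 mm and 10.7 degrees, less where a joint would pass 70% of its speed; a pose out of reach is approached as far as the arm can. A call is refused whole if a number of a shift passes 0.0625 or a number of a turn 10.7, either way. A call with a gripper value outside its range is refused whole. "jaw" is the finger opening in m, from 0 to 0.087, set as the call begins (left out, the last holds). The fingers move at their own pace and stop on an object; "squeeze" is the grip in N (left out, the last holds). Time passes only in rows, so rows that do not move let the fingers close. It gives the time, the measured TCP pose, the force, the opening and the grip force at its end, in the units of the state.
- get_obs(): the state, without advancing time (a new reading comes with each control period).
- camera(name): name is "side" or "top" or "wrist"; returns a dict with "pixels" (400x640x3 uint8, blue, green, red), "depth" (400x640 float32, m along the optical axis (not along the pixel's ray), 0 where there is no reading), "fov_y" (degrees; the focal length in pixels is half the picture's height over the tangent of half this angle, whatever the lens; pixels are square), "cx", "cy" (the principal point, pixels), "extrinsics" (4x4, takes a point from camera to world coordinates); the wrist camera has in their place "mount" (4x4, takes a point from camera to tool coordinates, whose origin is the TCP and whose axes are the flange's). Camera axes: x right, y up, looking along -z (the intrinsics and any distortion apply to the point x, -y, -z); pixel columns grow to the right and rows downward; lengths in m; the calibration is good to about 2 mm. A picture is of the moment at which its call begins: read the wrist's pose just before it.
- hand_in(): hands the job in; it is judged then, once.
Trained networks look in the newest picture that a camera, given by its name, has taken for a name from the list of things; names that differ only in an ending like _2 or _b are one class to them, and where a whole thing is asked for, a point or a joint stands for the part that bears it (a point fixed in the world has none). Each returns a list of dicts, best first, with "confidence" (0 to 1); they miss things now and then, are a little off and sometimes report something else, mostly with a low value. They report only what shows in the picture. A call takes as long as a camera call. They do not tell look-alikes from the thing itself.
- cut_out(label, camera): "region" (400x640 bool, what is visible of it) and "extent" ([centre column, centre row, width, height] in pixels, round what is visible of it).
The state is a dict: "time": time; "q": joint angles; "joint_velocities": joint speeds; "joint_torque": joint torques, N m; "position": TCP position; "tool_rot": TCP orientation; "ft_force": force on the tool from outside, world axes, zero at the start; "moment": the same for the moment, N m; "grip_width": finger opening in m; "grip_force": force on a finger pad.
Only numpy, scipy, OpenCV 4.12 (cv2) and the standard library are available. Lean on these libraries where they do the work, as an engineer would, in place of code of your own. Each camera call takes 0.05 s, during which the arm holds its last target. There are 200 camera calls.

## Working session

There is one attempt and no reset: what is moved stays moved. The work goes in short steps, Python scripts to look and compute and a tool call to move; the robot and the scene stay as the last step left them, time stands still between calls to the robot, and variables do not carry over. Pictures are saved under pics/ and viewed, at most 14 in all, crops included, and the job is handed in when it is done.

Besides the shell and the picture viewer there is one more tool, called after "Request:" by a JSON object that holds its "op" and its "data". step_arm: Moves the arm, as the interface text tells. Its arguments: {"type":"object","properties":{"rows":{"type":"array"},"jaw":{"type":"number"},"squeeze":{"type":"number"}},"required":["rows"]}

```bash
ls; mkdir -p pics; cat > h.py <<'E'
import numpy as np,cv2
from rig import get_obs,camera,hand_in,cut_out,robot
def K(c):
    f=200/np.tan(np.radians(c["fov_y"])/2); return f,c["cx"],c["cy"]
def pts(c,T=None):
    f,cx,cy=K(c); T=np.array(c["extrinsics"]) if T is None else T
    v,u=np.mgrid[0:400,0:640]; d=c["depth"]
    P=np.stack([(u-cx)/f*d,-(v-cy)/f*d,-d,np.ones_like(d)],-1)@T.T
    P[d==0]=np.nan
    return P[...,:3]
E
python3 - <<'E'
from h import *
o=get_obs();print(o["time"],o["position"],o["tool_rot"],robot.tip_extent)
for n in("top","side"):
    c=camera(n);print(n,{k:v for k,v in c.items() if k not in("pixels","depth")})
    cv2.imwrite(f"pics/{n}.png",c["pixels"])
    np.save(n,c,allow_pickle=True)
    P=pts(c)
    for l in["cutter_62","cutter_50","cutter_38","cutter_26","keeper_62","keeper_50","keeper_38","keeper_26","star_cutter","spool"]:
        for r in cut_out(l,n)[:4]:
            p=P[r["region"]]; print(l,round(r["confidence"],2),np.round(r["extent"]),np.round(np.nanmedian(p,0),3),np.round(np.nanpercentile(p,98,0)-np.nanpercentile(p,2,0),3))
E
```

```text
pics
0.0 [0.22919    0.58109736 0.40377886] [ 1.86802754e-01  9.82396858e-01 -1.00075780e-03 -3.77599744e-04] 0.1822
top {'fov_y': 49.93665952916199, 'cx': 311.8813901385985, 'cy': 190.2197188887282, 'extrinsics': array([[-2.78321100e-02,  9.96573315e-01, -7.78909551e-02,
         4.42427045e-01],
       [-9.99607674e-01, -2.79922677e-02, -9.64890932e-04,
         1.73581895e-02],
       [-3.14192902e-03,  7.78335415e-02,  9.96961418e-01,
         8.70957764e-01],
       [ 0.00000000e+00,  0.00000000e+00,  0.00000000e+00,
         1.00000000e+00]])}
cutter_62 0.66 [374. 259.  27.  24.] [ 0.371 -0.112  0.017] [0.044 0.047 0.026]
cutter_62 0.65 [374. 145.  20.  16.] [ 0.596 -0.099  0.01 ] [0.034 0.033 0.027]
cutter_62 0.63 [434. 212.  33.  33.] [ 0.46  -0.242  0.014] [0.055 0.059 0.026]
cutter_62 0.62 [241. 173.  19.  16.] [0.551 0.158 0.012] [0.024 0.024 0.028]
cutter_50 0.66 [374. 259.  27.  24.] [ 0.371 -0.112  0.017] [0.044 0.047 0.026]
cutter_50 0.65 [374. 145.  20.  16.] [ 0.596 -0.099  0.01 ] [0.034 0.033 0.027]
cutter_50 0.63 [434. 212.  33.  33.] [ 0.46  -0.242  0.014] [0.055 
[... 4498 characters left out ...]
]
keeper_38 0.68 [320. 276.  50.  27.] [0.469 0.239 0.008] [0.068 0.07  0.019]
keeper_38 0.61 [272. 205.  38.  20.] [0.598 0.006 0.008] [0.068 0.068 0.016]
keeper_26 0.92 [344. 211.  40.  18.] [0.446 0.012 0.008] [0.069 0.085 0.021]
keeper_26 0.83 [278. 164.  30.  18.] [ 0.631 -0.206  0.009] [0.214 1.01  0.363]
keeper_26 0.68 [320. 276.  50.  27.] [0.469 0.239 0.008] [0.068 0.07  0.019]
keeper_26 0.61 [272. 205.  38.  20.] [0.598 0.006 0.008] [0.068 0.068 0.016]
star_cutter 0.95 [333. 233.  35.  20.] [0.458 0.108 0.014] [0.053 0.059 0.024]
star_cutter 0.45 [344. 212.  42.  21.] [0.447 0.013 0.009] [0.068 0.061 0.018]
spool 0.89 [336. 183.  28.  19.] [ 0.477 -0.105  0.014] [0.052 0.052 0.019]
```

```bash
python3 - <<'E'
from h import *
c=np.load("top.npy",allow_pickle=True).item()
im=c["pixels"][100:300,180:460]
cv2.imwrite("pics/topc.png",cv2.resize(im,None,fx=2.85,fy=2.85,interpolation=cv2.INTER_CUBIC))
c=np.load("side.npy",allow_pickle=True).item()
im=c["pixels"][130:300,200:440]
cv2.imwrite("pics/sidec.png",cv2.resize(im,None,fx=3.3,fy=3.3,interpolation=cv2.INTER_CUBIC))
E
```

```text
(no output)
```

View pics/topc.png

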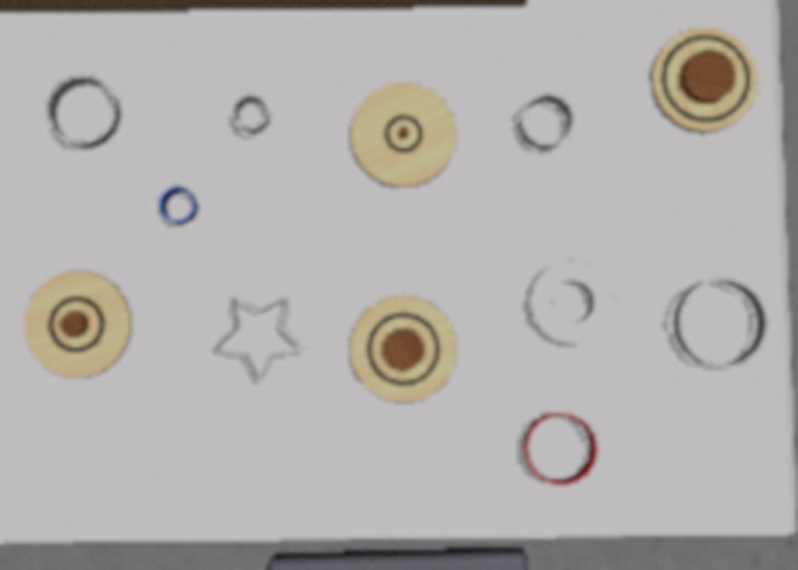

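View pics/sidec.png

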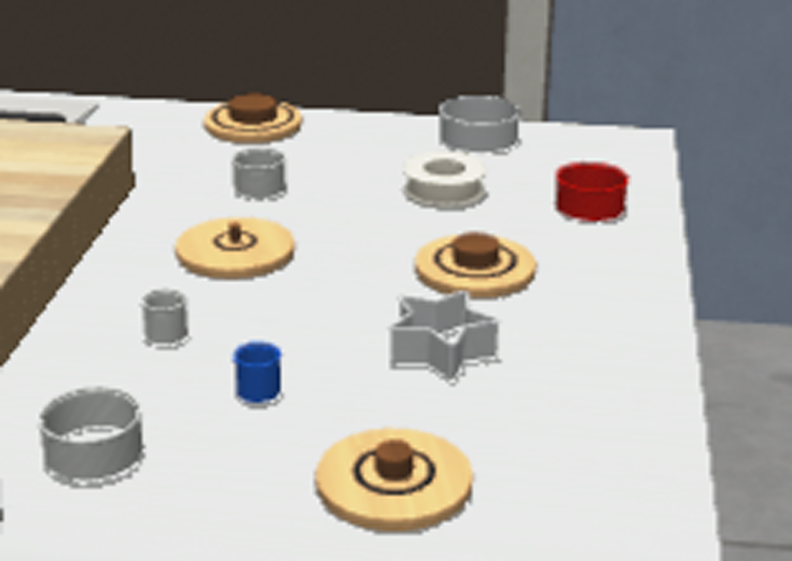

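```bash
cat >> h.py <<'E'
from scipy.optimize import least_squares
def proj(c,X,T=None):
    f,cx,cy=K(c); T=np.array(c["extrinsics"]) if T is None else T
    p=(np.c_[X,np.ones(len(X))]@np.linalg.inv(T).T)
    return np.c_[cx+f*p[:,0]/-p[:,2], cy-f*p[:,1]/-p[:,2]]
def cyl(xy,R,h,z0=0):
    a=np.linspace(0,2*np.pi,180); k=np.c_[xy[0]+R*np.cos(a),xy[1]+R*np.sin(a)]
    return np.vstack([np.c_[k,0*a+z0],np.c_[k,0*a+z0+h]])
def fit(c,ext,xy,R,h,z0=0,T=None):
    def r(q):
        u=proj(c,cyl(q,R,h,z0),T); lo,hi=u.min(0),u.max(0)
        return np.r_[lo[0]-(ext[0]-ext[2]/2),hi[0]-(ext[0]+ext[2]/2),lo[1]-(ext[1]-ext[3]/2),hi[1]-(ext[1]+ext[3]/2)]
    s=least_squares(r,xy); return s.x,np.abs(s.fun).max()
TH={"c62":(.460,-.242,.031,.023),"c50":(.623,.220,.025,.023),"c38":(.596,-.10,.019,.023),"c26":(.612,.112,.013,.023),
"k62":(.629,-.216,.038,.008),"k50":(.444,0,.038,.008),"k38":(.468,.231,.038,.008),"k26":(.597,0,.038,.008)}
E
python3 - <<'E'
from h import *
for n in("top","side"):
    c=camera(n);P=pts(c)
    for l in("cutter_50","keeper_50"):
        for r in cut_out(l,n):
            p=np.nanmedian(P[r["region"]],0)
            k=[k for k in TH if k[0]==l[0] and np.hypot(*(np.array(TH[k][:2])-p[:2]))<.035]
            if k:
                R,h=TH[k[0]][2:]; x,e=fit(c,r["extent"],TH[k[0]][:2],R,h); print(n,k[0],round(r["confidence"],2),np.round(x,4),"res",round(e,2))
    if n=="side":
        m=(P[...,2]>.03)&(P[...,2]<.3)&(P[...,0]<1.2)&(P[...,1]<.5)&(P[...,1]>-.4)&(P[...,0]>.4)
        q=P[m];print(len(q),np.percentile(q,[0,2,50,98,100],axis=0).round(3))
    else:
        m=(P[...,2]>.025)&(P[...,2]<.3);q=P[m];print(len(q),np.percentile(q,[0,2,50,98,100],axis=0).round(3))
        # spool / star centres
        for l in("spool","star_cutter"): print(l,[np.round(np.nanmedian(P[r["region"]],0),3) for r in cut_out(l,n)[:1]])
E
```

```text
top c50 0.77 [0.6198 0.2208] res 0.71
top c62 0.71 [ 0.4592 -0.2194] res 1.01
top c26 0.52 [0.6125 0.1067] res 0.84
top c38 0.43 [ 0.6013 -0.1066] res 1.16
top k62 0.85 [ 0.6261 -0.2165] res 1.9
top k50 0.84 [0.443 0.001] res 3.09
top k38 0.65 [0.4703 0.2276] res 1.78
34514 [[ 0.349 -0.248  0.025]
 [ 0.559 -0.085  0.036]
 [ 0.748  0.236  0.048]
 [ 0.884  0.488  0.287]
 [ 0.901  0.544  0.3  ]]
spool [array([ 0.471, -0.115,  0.019])]
star_cutter [array([0.432, 0.106, 0.023])]
side c50 0.94 [0.6212 0.2224] res 1.01
side c38 0.66 [ 0.6052 -0.0977] res 1.0
side k26 0.87 [ 0.6009 -0.0063] res 1.59
side k38 0.8 [0.4686 0.2288] res 1.53
side k62 0.67 [ 0.6306 -0.226 ] res 2.88
side k50 0.62 [0.4469 0.0014] res 1.01
14301 [[ 0.558 -0.098  0.03 ]
 [ 0.559 -0.071  0.033]
 [ 0.706  0.479  0.094]
 [ 0.789  0.498  0.286]
 [ 0.833  0.5    0.3  ]]
```

Request:
{"op": "step_arm", "data": {"rows": [[0.02, -0.05, 0, 0, 0, 3.07], [0.02, -0.05, 0, 0, 0, 3.07], [0.02, -0.05, 0, 0, 0, 3.07], [0.02, -0.05, 0, 0, 0, 3.07], [0.02, -0.05, 0, 0, 0, 3.07], [0.02, -0.05, 0, 0, 0, 3.07], [0.02, -0.05, 0, 0, 0, 3.07], [0.05, -0.002, 0, 0, 0, 0], [0.05, -0.002, 0, 0, 0, 0], [0.05, -0.002, 0, 0, 0, 0], [0.05, -0.002, 0, 0, 0, 0], [0, 0, 0, 0, 0, 0]]}}

```text
time: 3.0
position: [0.5728, 0.2227, 0.4045]
tool_rot: [0.001, 1.0, 0.0, 0.002]
ft_force: [-0.5, -0.4, -0.1]
grip_width: 0.0869
grip_force: 0.0
```

```bash
cat >> h.py <<'E'
from scipy.spatial.transform import Rotation
def wrist():
    o=get_obs();c=camera("wrist")
    W=np.eye(4);W[:3,:3]=Rotation.from_quat(o["tool_rot"]).as_matrix();W[:3,3]=o["position"]
    return o,c,W@np.array(c["mount"])
def look(name):
    o,c,T=wrist();cv2.imwrite(f"pics/{name}.png",c["pixels"]);np.save(name,dict(c=c,T=T,o=o),allow_pickle=True)
    P=pts(c,T);print("t",o["time"],"tcp",np.round(o["position"],4),"rot",np.round(o["tool_rot"],4),"table z",np.nanmedian(P[...,2]).round(4))
    for l in("cutter_50","keeper_50"):
        for r in cut_out(l,"wrist"):
            p=np.nanmedian(P[r["region"]],0)
            k=[k for k in TH if k[0]==l[0] and np.hypot(*(np.array(TH[k][:2])-p[:2]))<.04]
            e=r["extent"]; edge=e[0]-e[2]/2<2 or e[0]+e[2]/2>637 or e[1]-e[3]/2<2 or e[1]+e[3]/2>397
            if k:
                R,h=TH[k[0]][2:]; x,er=fit(c,e,TH[k[0]][:2],R,h,T=T); print(k[0],round(r["confidence"],2),np.round(x,4),"res",round(er,2),"CUT" if edge else "",np.round(e))
E
python3 - <<'E'
from h import *
look("w1")
E
```

```text
t 3.0 tcp [0.5728 0.2227 0.4045] rot [1.4e-03 1.0e+00 2.0e-04 1.8e-03] table z 0.0008
c50 0.94 [0.6222 0.223 ] res 0.98  [318. 206.  44.  48.]
c38 0.85 [ 0.6088 -0.1053] res 1.06  [ 39. 196.  49.  34.]
c26 0.6 [0.6192 0.1036] res 1.37  [217. 204.  29.  24.]
k26 0.75 [ 0.6005 -0.0049] res 1.95  [126. 186.  69.  67.]
k50 0.59 [0.4502 0.0035] res 2.03  [109.  48.  74.  78.]
k38 0.58 [0.4706 0.2316] res 0.44  [326.  69.  71.  76.]
```

View pics/w1.png

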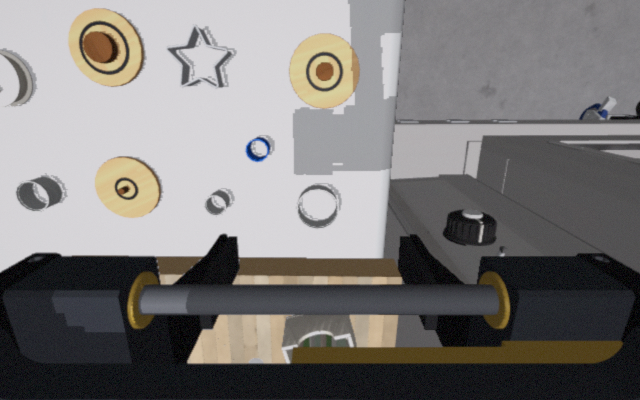

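```bash
python3 - <<'E'
from h import *
d=np.load("w1.npy",allow_pickle=True).item();P=pts(d["c"],d["T"])
for v,u in((190,395),(190,420),(230,470),(150,440),(180,560),(125,450),(250,395),(262,300),(300,260),(345,320)):print(u,v,P[v,u].round(3))
m=(P[...,2]>.03)&(P[...,1]>.25)&(P[...,0]>.4)&(P[...,2]<.2);print(np.nanmin(P[m],0),np.nanpercentile(P[m],1,0))
E
```

```text
395 190 [ 0.633  0.338 -0.088]
420 190 [ 0.632  0.373 -0.083]
470 230 [0.617 0.367 0.095]
440 150 [ 0.587  0.426 -0.164]
560 180 [0.584 0.485 0.037]
450 125 [ 0.546  0.438 -0.165]
395 250 [ 0.687  0.322 -0.001]
300 262 [0.697 0.2   0.012]
260 300 [0.543 0.208 0.309]
320 345 [0.765 0.225 0.079]
[0.55566406 0.25000207 0.03001795] [0.55885205 0.25473908 0.03184473]
```

Request:
{"op": "step_arm", "data": {"rows": [[0.049, 0, -0.03, 0, 0, 0], [0, 0, -0.06, 0, 0, 0], [0, 0, -0.06, 0, 0, 0], [0, 0, -0.04, 0, 0, 0], [0, 0, -0.02, 0, 0, 0], [0, 0, -0.0065, 0, 0, 0], [0, 0, 0, 0, 0, 0]]}}

```text
time: 4.03
position: [0.6187, 0.2237, 0.1895]
tool_rot: [0.0, 1.0, 0.0, 0.001]
ft_force: [-0.6, 0.3, -0.8]
grip_width: 0.0871
grip_force: 0.0
```

Request:
{"op": "step_arm", "data": {"rows": [[0, 0, 0, 0, 0, 0], [0, 0, 0, 0, 0, 0], [0, 0, 0, 0, 0, 0], [0, 0, 0, 0, 0, 0], [0, 0, 0, 0, 0, 0]], "jaw": 0.04, "squeeze": 12}}

```text
time: 4.65
position: [0.6184, 0.2234, 0.1885]
tool_rot: [0.0, 1.0, 0.0, 0.0]
ft_force: [-0.2, -0.7, 2.1]
grip_width: 0.0521
grip_force: 12.0
```

Request:
{"op": "step_arm", "data": {"rows": [[0, 0, 0.03, 0, 0, 0], [0, 0, 0.06, 0, 0, 0], [-0.025, -0.05, 0.03, 0, 0, 0], [-0.025, -0.06, 0, 0, 0, 0], [-0.025, -0.06, 0, 0, 0, 0], [-0.025, -0.05, 0, 0, 0, 0], [0, 0, 0, 0, 0, 0]]}}

```text
time: 5.52
position: [0.5191, 0.0059, 0.3078]
tool_rot: [0.003, 1.0, 0.0, -0.001]
ft_force: [0.2, 0.8, 0.4]
grip_width: 0.0522
grip_force: 12.0
```

```bash
python3 - <<'E'
from h import *
look("w2")
E
```

```text
t 5.525 tcp [0.5191 0.0059 0.3078] rot [ 0.0031  1.      0.     -0.0011] table z 0.0001
c38 0.66 [ 0.5987 -0.085 ] res 22.08  [220. 272.   5.  20.]
c62 0.59 [ 0.4616 -0.2155] res 7.28 CUT [ 44. 126.  86.  83.]
k38 0.9 [0.4713 0.229 ] res 1.67  [582. 132.  96.  91.]
k50 0.72 [ 4.487e-01 -2.000e-04] res 0.72  [309. 106.  95.  97.]
k62 0.7 [ 0.6093 -0.2228] res 30.05  [ 82. 275.  29.  19.]
k26 0.68 [0.591  0.0025] res 12.29  [314. 259.  69.  52.]
```

View pics/w2.png

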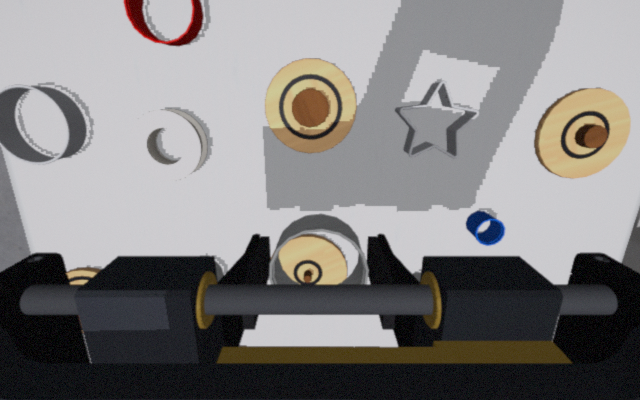

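Request:
{"op": "step_arm", "data": {"rows": [[-0.036, -0.003, 0, 0, 0, 0], [-0.036, -0.003, -0.02, 0, 0, 0], [0, 0, -0.04, 0, 0, 0], [0, 0, -0.025, 0, 0, 0], [0, 0, 0, 0, 0, 0]]}}

```text
time: 6.3
position: [0.4489, 0.004, 0.2214]
tool_rot: [-0.001, 1.0, 0.0, -0.001]
ft_force: [-0.8, -0.4, -0.1]
grip_width: 0.0523
grip_force: 12.0
```

```bash
python3 - <<'E'
from h import *
o=get_obs();print(o["position"],o["ft_force"],o["time"])
E
```

```text
[0.44892417 0.0039775  0.22137298] [-0.83140962 -0.40064211 -0.11306272] 6.3
```

Request:
{"op": "step_arm", "data": {"rows": [[0, -0.002, -0.01, 0, 0, 0], [0, 0, -0.01, 0, 0, 0], [0, 0, -0.004, 0, 0, 0], [0, 0, 0, 0, 0, 0]]}}

```text
time: 6.8
position: [0.4486, 0.0007, 0.1987]
tool_rot: [0.0, 1.0, 0.0, -0.0]
ft_force: [0.0, 0.3, -0.0]
grip_width: 0.0524
grip_force: 12.0
```

Request:
{"op": "step_arm", "data": {"rows": [[0, 0, -0.002, 0, 0, 0], [0, 0, -0.001, 0, 0, 0], [0, 0, 0, 0, 0, 0]]}}

```text
time: 7.18
position: [0.4487, 0.0007, 0.1964]
tool_rot: [0.0, 1.0, -0.0, 0.0]
ft_force: [0.2, 0.7, 4.6]
grip_width: 0.0523
grip_force: 12.0
```

Request:
{"op": "step_arm", "data": {"rows": [[0, 0, 0, 0, 0, 0], [0, 0, 0, 0, 0, 0], [0, 0, 0, 0, 0, 0]], "jaw": 0.075}}

```text
time: 7.55
position: [0.4486, 0.0007, 0.1957]
tool_rot: [0.0, 1.0, 0.0, -0.0]
ft_force: [0.2, 0.3, -0.1]
grip_width: 0.0719
grip_force: 0.0
```

Request:
{"op": "step_arm", "data": {"rows": [[0, 0, 0.03, 0, 0, 0], [0.01, 0, 0.06, 0, 0, 0], [0.05, -0.02, 0.06, 0, 0, 0], [0.05, -0.03, 0, 0, 0, 0], [0.01, -0.03, 0, 0, 0, 0], [0, 0, 0, 0, 0, 0]]}}

```text
time: 8.3
position: [0.5583, -0.0766, 0.3322]
tool_rot: [0.002, 1.0, -0.0, 0.001]
ft_force: [-1.0, 0.0, -0.4]
grip_width: 0.0748
grip_force: 0.0
```

```bash
python3 - <<'E'
from h import *
look("w3")
E
```

```text
t 8.3 tcp [ 0.5583 -0.0766  0.3322] rot [ 1.6e-03  1.0e+00 -3.0e-04  6.0e-04] table z -0.0001
c38 0.92 [ 0.6075 -0.1043] res 2.65  [289. 231.  36.  40.]
c26 0.73 [0.6193 0.1041] res 1.05  [500. 242.  38.  32.]
c62 0.6 [ 0.4615 -0.2223] res 0.57  [144.  72.  86.  81.]
k38 0.84 [0.48   0.1988] res 40.28 CUT [630.  91.  18.  71.]
k62 0.83 [ 0.6333 -0.2192] res 2.23  [179. 250.  74.  66.]
k26 0.67 [ 0.6029 -0.0039] res 0.54  [391. 223.  79.  73.]
k50 0.64 [0.4503 0.0017] res 0.85  [409.  57.  90.  95.]
```

View pics/w3.png

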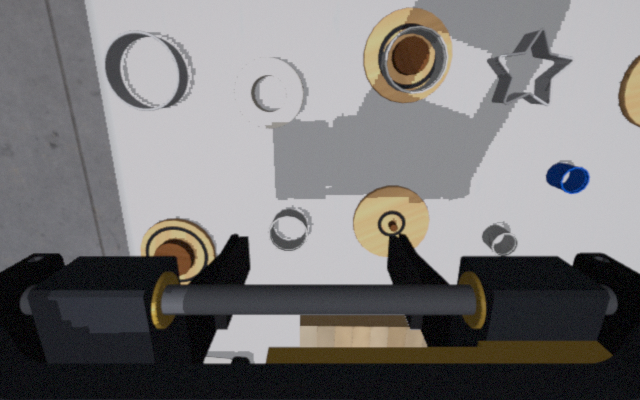

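Request:
{"op": "step_arm", "data": {"rows": [[0.049, -0.028, 0, 0, 0, 0], [0, 0, -0.04, 0, 0, 0], [0, 0, -0.05, 0, 0, 0], [0, 0, -0.035, 0, 0, 0], [0, 0, -0.014, 0, 0, 0], [0, 0, 0, 0, 0, 0], [0, 0, 0, 0, 0, 0]], "jaw": 0.07}}

```text
time: 9.32
position: [0.607, -0.1027, 0.1948]
tool_rot: [0.0, 1.0, -0.0, 0.001]
ft_force: [-0.4, 0.2, 0.5]
grip_width: 0.07
grip_force: 0.0
```

Request:
{"op": "step_arm", "data": {"rows": [[0, -0.001, -0.0065, 0, 0, 0], [0, 0, 0, 0, 0, 0]]}}

```text
time: 9.57
position: [0.6064, -0.1039, 0.1872]
tool_rot: [0.0, 1.0, -0.0, 0.0]
ft_force: [-0.3, -0.4, -0.2]
grip_width: 0.0698
grip_force: 0.0
```

Request:
{"op": "step_arm", "data": {"rows": [[0, 0, 0, 0, 0, 0], [0, 0, 0, 0, 0, 0], [0, 0, 0, 0, 0, 0], [0, 0, 0, 0, 0, 0], [0, 0, 0, 0, 0, 0]], "jaw": 0.028}}

```text
time: 10.2
position: [0.6064, -0.1038, 0.1868]
tool_rot: [0.0, 1.0, -0.0, 0.0]
ft_force: [1.2, 1.1, -0.3]
grip_width: 0.0378
grip_force: 12.0
```

Request:
{"op": "step_arm", "data": {"rows": [[0, 0, 0.03, 0, 0, 0], [0, 0, 0.06, 0, 0, 0], [-0.02, 0.05, 0.03, 0, 0, 0], [-0.02, 0.06, 0, 0, 0, 0], [-0.02, 0.06, 0, 0, 0, 0], [-0.02, 0.06, 0, 0, 0, 0], [-0.02, 0.06, 0, 0, 0, 0], [-0.017, 0.045, 0, 0, 0, 0], [-0.02, 0, 0, 0, 0, 0], [0, 0, 0, 0, 0, 0]]}}

```text
time: 11.45
position: [0.4687, 0.229, 0.3066]
tool_rot: [-0.001, 1.0, -0.0, -0.001]
ft_force: [0.1, -0.5, -0.3]
grip_width: 0.0379
grip_force: 12.0
```

```bash
python3 - <<'E'
from h import *
look("w4")
E
```

```text
t 11.45 tcp [0.4687 0.229  0.3066] rot [-7.0e-04  1.0e+00 -3.0e-04 -1.1e-03] table z -0.0004
k38 0.7 [0.4676 0.2311] res 4.77  [320. 187.  82.  76.]
k50 0.63 [0.4484 0.0005] res 1.7  [ 54. 165.  94.  87.]
k26 0.59 [0.6022 0.0033] res 20.58  [ 93. 314.  42.  67.]
k50 0.35 [ 0.4588 -0.0131] res 10.49 CUT [ 41. 176.  82.  67.]
```

View pics/w4.png

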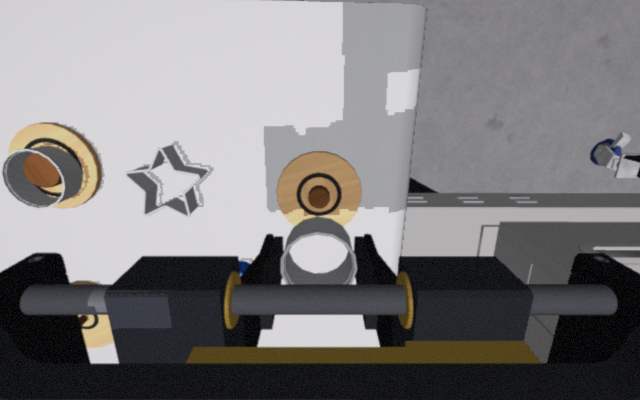

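Request:
{"op": "step_arm", "data": {"rows": [[0.001, 0, -0.03, 0, 0, 0], [0, 0, -0.04, 0, 0, 0], [0, 0, -0.025, 0, 0, 0], [0, 0, -0.01, 0, 0, 0], [0, 0, -0.004, 0, 0, 0], [0, 0, 0, 0, 0, 0]]}}

```text
time: 12.35
position: [0.4719, 0.2283, 0.1983]
tool_rot: [0.001, 1.0, 0.0, 0.001]
ft_force: [0.4, 0.7, -0.7]
grip_width: 0.0383
grip_force: 12.0
```

Request:
{"op": "step_arm", "data": {"rows": [[0, 0.001, -0.002, 0, 0, 0], [0, 0, -0.001, 0, 0, 0], [0, 0, 0, 0, 0, 0]]}}

```text
time: 12.72
position: [0.4713, 0.2295, 0.1951]
tool_rot: [0.0, 1.0, 0.0, 0.0]
ft_force: [-1.0, 0.5, -0.2]
grip_width: 0.0381
grip_force: 12.0
```

Request:
{"op": "step_arm", "data": {"rows": [[0, 0, -0.001, 0, 0, 0], [0, 0, 0, 0, 0, 0]]}}

```text
time: 12.98
position: [0.4714, 0.2295, 0.1947]
tool_rot: [0.0, 1.0, 0.0, 0.0]
ft_force: [-1.0, 0.1, 7.4]
grip_width: 0.0381
grip_force: 12.0
```

Request:
{"op": "step_arm", "data": {"rows": [[0, 0, 0, 0, 0, 0], [0, 0, 0, 0, 0, 0], [0, 0, 0, 0, 0, 0]], "jaw": 0.06}}

```text
time: 13.35
position: [0.4713, 0.2294, 0.1937]
tool_rot: [0.0, 1.0, -0.0, -0.0]
ft_force: [0.3, 0.3, 0.5]
grip_width: 0.0571
grip_force: 0.0
```

Request:
{"op": "step_arm", "data": {"rows": [[0, 0, 0.03, 0, 0, 0], [0, 0, 0.06, 0, 0, 0], [0.04, -0.04, 0.05, 0, 0, 0], [0.04, -0.04, 0, 0, 0, 0], [0.03, -0.04, 0, 0, 0, 0], [0, 0, 0, 0, 0, 0]]}}

```text
time: 14.1
position: [0.5768, 0.1133, 0.3253]
tool_rot: [0.003, 1.0, -0.0, 0.001]
ft_force: [0.5, 0.3, -0.3]
grip_width: 0.0604
grip_force: 0.0
```

```bash
python3 - <<'E'
from h import *
look("w5")
E
```

```text
t 14.1 tcp [0.5768 0.1133 0.3253] rot [ 2.6e-03  1.0e+00 -3.0e-04  1.4e-03] table z 0.0001
c26 0.73 [0.6201 0.102 ] res 0.68  [306. 228.  28.  33.]
k26 0.87 [ 0.6016 -0.0047] res 0.75  [195. 206.  81.  77.]
k62 0.76 [ 0.6392 -0.1898] res 32.21  [ 13. 241.  23.  58.]
k38 0.64 [0.4718 0.2288] res 1.35  [455.  59.  92.  97.]
k50 0.6 [ 0.4578 -0.0018] res 10.64 CUT [178.  41.  92.  82.]
```

View pics/w5.png

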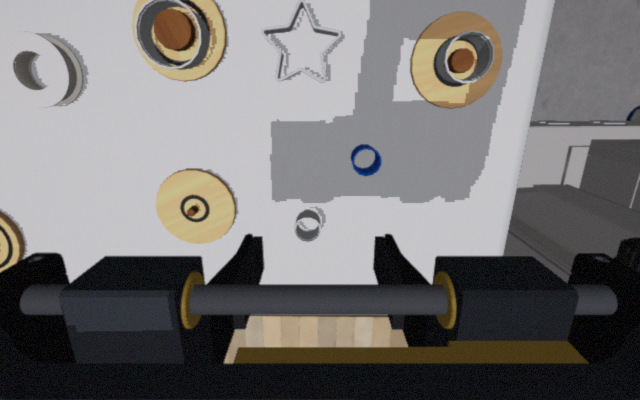

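Request:
{"op": "step_arm", "data": {"rows": [[0.043, -0.01, -0.02, 0, 0, 0], [0, 0, -0.05, 0, 0, 0], [0, 0, -0.04, 0, 0, 0], [0, 0, -0.02, 0, 0, 0], [0, 0, -0.007, 0, 0, 0], [0, 0, 0, 0, 0, 0], [0, 0, 0, 0, 0, 0]]}}

```text
time: 15.12
position: [0.6181, 0.1064, 0.1898]
tool_rot: [0.0, 1.0, -0.0, 0.001]
ft_force: [0.3, -0.1, 0.0]
grip_width: 0.0606
grip_force: 0.0
```

Request:
{"op": "step_arm", "data": {"rows": [[0.001, -0.003, -0.002, 0, 0, 0], [0, 0, 0, 0, 0, 0]]}}

```text
time: 15.38
position: [0.6188, 0.1029, 0.1868]
tool_rot: [0.001, 1.0, -0.0, 0.001]
ft_force: [0.3, -0.5, 1.2]
grip_width: 0.0603
grip_force: 0.0
```

Request:
{"op": "step_arm", "data": {"rows": [[0, 0, 0, 0, 0, 0], [0, 0, 0, 0, 0, 0], [0, 0, 0, 0, 0, 0], [0, 0, 0, 0, 0, 0], [0, 0, 0, 0, 0, 0]], "jaw": 0.016}}

```text
time: 16.0
position: [0.6184, 0.1033, 0.1862]
tool_rot: [0.0, 1.0, -0.0, -0.0]
ft_force: [-0.4, 0.4, -0.3]
grip_width: 0.0264
grip_force: 12.0
```

Request:
{"op": "step_arm", "data": {"rows": [[0, 0, 0.03, 0, 0, 0], [0, 0, 0.06, 0, 0, 0], [0, -0.05, 0.02, 0, 0, 0], [-0.017, -0.057, 0, 0, 0, 0], [0, 0, 0, 0, 0, 0], [0, 0, 0, 0, 0, 0]]}}

```text
time: 16.75
position: [0.6014, -0.0037, 0.2961]
tool_rot: [0.001, 1.0, 0.0, -0.0]
ft_force: [0.3, 1.6, -0.7]
grip_width: 0.0266
grip_force: 12.0
```

```bash
python3 - <<'E'
from h import *
look("w6")
E
```

```text
t 16.75 tcp [ 0.6014 -0.0037  0.2961] rot [ 9.e-04  1.e+00  3.e-04 -1.e-04] table z 0.0002
k62 0.73 [ 0.6342 -0.2199] res 2.34  [ 73. 226.  90.  79.]
k50 0.73 [0.476  0.0008] res 37.85 CUT [323.  24. 102.  47.]
k38 0.68 [0.4871 0.2142] res 27.4 CUT [608.  41.  60.  82.]
k26 0.59 [ 0.6003 -0.0039] res 1.23  [317. 190.  88.  88.]
```

View pics/w6.png

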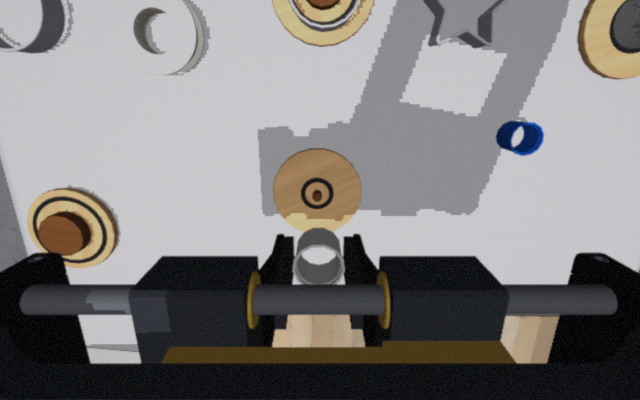

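Request:
{"op": "step_arm", "data": {"rows": [[0, 0, -0.03, 0, 0, 0], [0, 0, -0.035, 0, 0, 0], [0, 0, -0.02, 0, 0, 0], [0, 0, -0.01, 0, 0, 0], [0, 0, -0.004, 0, 0, 0], [0, 0, 0, 0, 0, 0]]}}

```text
time: 17.65
position: [0.6018, -0.0034, 0.1976]
tool_rot: [0.0, 1.0, -0.0, 0.0]
ft_force: [0.1, 0.3, 1.0]
grip_width: 0.0268
grip_force: 12.0
```

Request:
{"op": "step_arm", "data": {"rows": [[0, -0.001, -0.002, 0, 0, 0], [0, 0, -0.001, 0, 0, 0], [0, 0, 0, 0, 0, 0]]}}

```text
time: 18.02
position: [0.6015, -0.0048, 0.1945]
tool_rot: [0.0, 1.0, -0.0, 0.0]
ft_force: [-0.6, 0.1, 0.4]
grip_width: 0.0265
grip_force: 12.0
```

Request:
{"op": "step_arm", "data": {"rows": [[0, 0, -0.001, 0, 0, 0], [0, 0, 0, 0, 0, 0]]}}

```text
time: 18.27
position: [0.6016, -0.0048, 0.1941]
tool_rot: [0.0, 1.0, -0.0, 0.0]
ft_force: [-1.6, -0.6, 3.6]
grip_width: 0.0262
grip_force: 12.0
```

Request:
{"op": "step_arm", "data": {"rows": [[0, 0, 0, 0, 0, 0], [0, 0, 0, 0, 0, 0], [0, 0, 0, 0, 0, 0]], "jaw": 0.05}}

```text
time: 18.65
position: [0.6014, -0.0047, 0.1929]
tool_rot: [0.0, 1.0, 0.0, -0.0]
ft_force: [0.3, -0.4, 0.0]
grip_width: 0.0467
grip_force: 0.0
```

Request:
{"op": "step_arm", "data": {"rows": [[0, 0, 0.03, 0, 0, 0], [0, 0, 0.06, 0, 0, 0], [-0.02, -0.05, 0.05, 0, 0, 0], [-0.02, -0.06, 0, 0, 0, 0], [-0.02, -0.06, 0, 0, 0, 0], [-0.02, -0.045, 0, 0, 0, 0], [0, 0, 0, 0, 0, 0]], "jaw": 0.085}}

```text
time: 19.52
position: [0.5238, -0.2141, 0.3257]
tool_rot: [0.003, 1.0, -0.0, 0.0]
ft_force: [0.2, 0.0, -0.4]
grip_width: 0.0851
grip_force: 0.0
```

```bash
python3 - <<'E'
from h import *
look("w7")
E
```

```text
t 19.525 tcp [ 0.5238 -0.2141  0.3257] rot [ 3.1e-03  1.0e+00 -3.0e-04  0.0e+00] table z -0.0005
c62 0.72 [ 0.4611 -0.2211] res 1.18  [309. 115.  72.  78.]
k50 0.75 [4.504e-01 3.000e-04] res 2.96  [564.  99.  90.  92.]
k62 0.69 [ 0.6341 -0.2196] res 1.07  [313. 284.  72.  69.]
k26 0.68 [ 0.5838 -0.0072] res 16.8  [526. 238.  80.  42.]
```

View pics/w7.png

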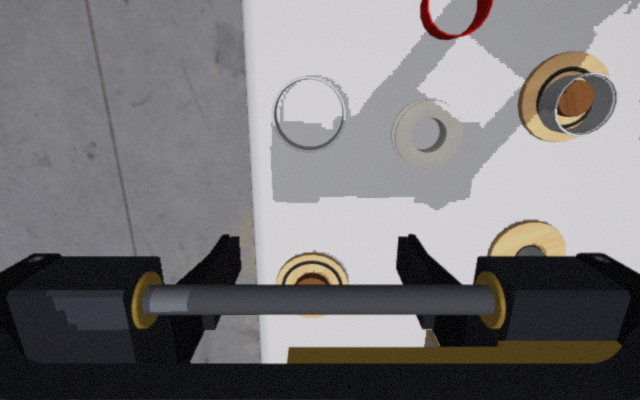

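Request:
{"op": "step_arm", "data": {"rows": [[-0.032, -0.004, 0, 0, 0, 0], [-0.031, -0.003, -0.02, 0, 0, 0], [0, 0, -0.04, 0, 0, 0], [0, 0, -0.04, 0, 0, 0], [0, 0, -0.02, 0, 0, 0], [0, 0, -0.01, 0, 0, 0], [0, 0, -0.004, 0, 0, 0], [0, 0, 0, 0, 0, 0], [0, 0, 0, 0, 0, 0]]}}

```text
time: 20.8
position: [0.4622, -0.2179, 0.1925]
tool_rot: [0.0, 1.0, -0.001, 0.001]
ft_force: [1.3, 0.1, 0.5]
grip_width: 0.0848
grip_force: 0.0
```

Request:
{"op": "step_arm", "data": {"rows": [[-0.001, -0.003, -0.0045, 0, 0, 0], [0, 0, 0, 0, 0, 0]]}}

```text
time: 21.05
position: [0.4608, -0.2212, 0.1872]
tool_rot: [0.001, 1.0, -0.0, 0.0]
ft_force: [0.5, -0.2, 0.2]
grip_width: 0.0849
grip_force: 0.0
```

Request:
{"op": "step_arm", "data": {"rows": [[0, 0, 0, 0, 0, 0], [0, 0, 0, 0, 0, 0], [0, 0, 0, 0, 0, 0], [0, 0, 0, 0, 0, 0], [0, 0, 0, 0, 0, 0]], "jaw": 0.052}}

```text
time: 21.68
position: [0.4609, -0.2208, 0.1873]
tool_rot: [0.0, 1.0, -0.0, 0.0]
ft_force: [-0.4, 0.2, 0.4]
grip_width: 0.0594
grip_force: 12.0
```

Request:
{"op": "step_arm", "data": {"rows": [[0, 0, 0.03, 0, 0, 0], [0, 0, 0.06, 0, 0, 0], [0.04, 0, 0.02, 0, 0, 0], [0.05, 0, 0, 0, 0, 0], [0.05, 0, 0, 0, 0, 0], [0.033, 0.002, 0, 0, 0, 0], [0, 0, 0, 0, 0, 0], [0, 0, 0, 0, 0, 0]]}}

```text
time: 22.68
position: [0.6329, -0.2184, 0.2965]
tool_rot: [0.0, 1.0, 0.001, -0.001]
ft_force: [0.9, -0.2, -1.5]
grip_width: 0.0594
grip_force: 12.0
```

```bash
python3 - <<'E'
from h import *
look("w8")
E
```

```text
t 22.675 tcp [ 0.6329 -0.2184  0.2965] rot [ 3.0e-04  1.0e+00  6.0e-04 -1.4e-03] table z -0.0004
k26 0.82 [ 0.6001 -0.0043] res 1.71  [576. 154.  98.  92.]
k62 0.66 [ 0.6351 -0.2195] res 1.94  [316. 194.  86.  87.]
```

View pics/w8.png

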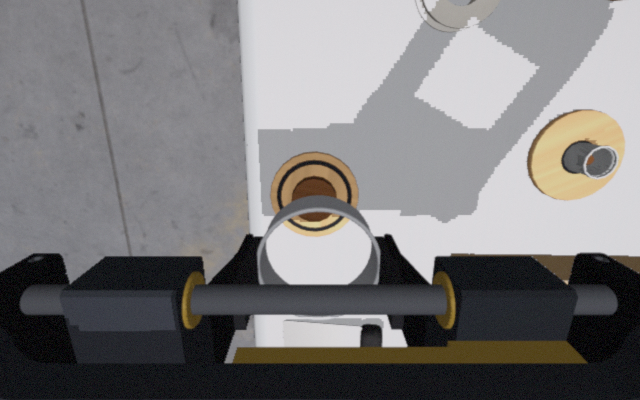

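Request:
{"op": "step_arm", "data": {"rows": [[0.001, -0.001, -0.03, 0, 0, 0], [0, 0, -0.035, 0, 0, 0], [0, 0, -0.02, 0, 0, 0], [0, 0, -0.01, 0, 0, 0], [0, 0, -0.003, 0, 0, 0], [0, 0, 0, 0, 0, 0]]}}

```text
time: 23.58
position: [0.6353, -0.22, 0.2]
tool_rot: [0.0, 1.0, -0.0, 0.001]
ft_force: [-0.2, -0.5, -0.7]
grip_width: 0.0595
grip_force: 12.0
```

Request:
{"op": "step_arm", "data": {"rows": [[0, 0, -0.002, 0, 0, 0], [0, 0, -0.002, 0, 0, 0], [0, 0, -0.001, 0, 0, 0], [0, 0, 0, 0, 0, 0]]}}

```text
time: 24.08
position: [0.6351, -0.2198, 0.1952]
tool_rot: [0.0, 1.0, -0.0, 0.0]
ft_force: [-0.7, 0.9, 5.5]
grip_width: 0.0596
grip_force: 12.0
```

Request:
{"op": "step_arm", "data": {"rows": [[0, 0, 0, 0, 0, 0], [0, 0, 0, 0, 0, 0], [0, 0, 0, 0, 0, 0], [0, 0, 0, 0, 0, 0]], "jaw": 0.087}}

```text
time: 24.58
position: [0.6349, -0.2198, 0.1939]
tool_rot: [0.0, 1.0, 0.0, -0.0]
ft_force: [-0.3, -0.4, -0.3]
grip_width: 0.0856
grip_force: 0.0
```

Request:
{"op": "step_arm", "data": {"rows": [[0, 0, 0.03, 0, 0, 0], [0, 0, 0.06, 0, 0, 0], [0, 0, 0.06, 0, 0, 0], [0.01, 0.05, 0.06, 0, 0, 0], [0.01, 0.05, 0.06, 0, 0, 0], [0, 0.05, 0, 0, 0, 0], [0, 0, 0, 0, 0, 0], [0, 0, 0, 0, 0, 0]]}}

```text
time: 25.58
position: [0.6506, -0.0904, 0.4391]
tool_rot: [0.0, 1.0, -0.0, -0.0]
ft_force: [-0.9, -0.2, -0.4]
grip_width: 0.0864
grip_force: 0.0
```

```bash
python3 - <<'E'
from h import *
look("w9")
c=camera("side")
s=cv2.resize(c["pixels"][130:300,200:440],None,fx=2.4,fy=2.4,interpolation=cv2.INTER_CUBIC)
w=cv2.imread("pics/w9.png")[:280]
k=np.zeros((600,640,3),np.uint8);k[:280]=w;s=s[:320];k[280:280+min(320,len(s)),:s.shape[1]]=s
cv2.imwrite("pics/end.png",k)
E
```

```text
t 25.575 tcp [ 0.6506 -0.0904  0.4391] rot [ 0.e+00  1.e+00 -2.e-04 -4.e-04] table z 0.0003
k26 0.81 [ 0.6015 -0.0042] res 0.63  [389. 119.  62.  65.]
k62 0.64 [ 0.6332 -0.217 ] res 4.69  [216. 145.  54.  56.]
k38 0.6 [0.4936 0.2308] res 20.91 CUT [604.  19.  69.  38.]
k50 0.57 [0.483  0.0017] res 35.12 CUT [401.   7.  54.  13.]
```

View pics/end.png

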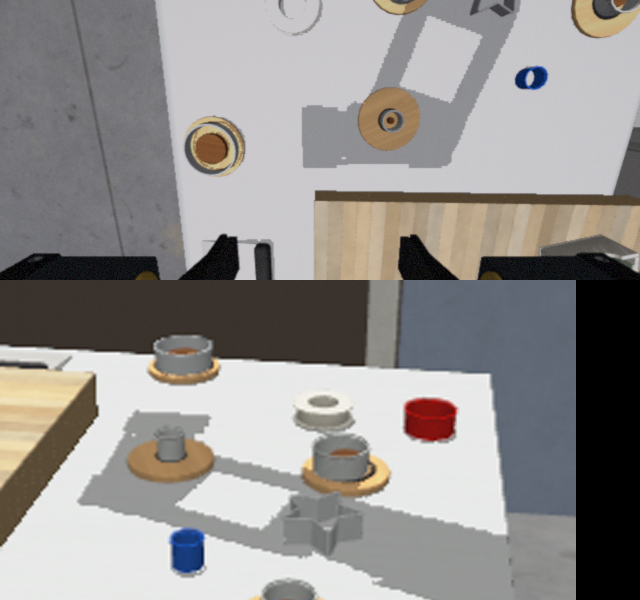

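```bash
python3 - <<'E'
from h import *
c=camera("side");P=pts(c)
for k,R in(("k62",.031),("k50",.025),("k38",.019),("k26",.013)):
    x,y={"k62":(.634,-.2195),"k50":(.449,0.),"k38":(.471,.229),"k26":(.6015,-.0045)}[k]
    m=(np.hypot(P[...,0]-x,P[...,1]-y)<R+.008)&(P[...,2]>.023);q=P[m]
    print(k,len(q),"topz",np.percentile(q[:,2],[90,97,100]).round(4),"x",q[:,0].min().round(3),q[:,0].max().round(3),"y",q[:,1].min().round(3),q[:,1].max().round(3))
    for a in(q[q[:,0]<x],q[q[:,0]>=x]):print("  side top",np.percentile(a[:,2],95).round(4))
E
```

```text
k62 146 topz [0.031  0.0317 0.0323] x 0.604 0.662 y -0.253 -0.187
  side top 0.0312
  side top 0.0317
k50 197 topz [0.0315 0.0321 0.0325] x 0.428 0.476 y -0.025 0.026
  side top 0.032
  side top 0.0318
k38 233 topz [0.0311 0.0317 0.033 ] x 0.452 0.488 y 0.211 0.25
  side top 0.0317
  side top 0.0313
k26 280 topz [0.3645 0.3678 0.3694] x 0.587 0.622 y -0.021 0.01
  side top 0.0313
  side top 0.3676
```

All the rims are level at about 31 mm, as they should be. The high reading at k26 is the gripper in view.

```bash
python3 -c "
from rig import hand_in
print(hand_in())"
```

```text
the job is handed in; nothing more can be done
None
```

All four round cutters are seated flat on their own keepers and let go, the star, spool and look-alikes were not touched, and the job was handed in at about 26 s; no verdict came back.

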